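# Fetch the rivet spacer from behind the dish and pin vise

### The arm

A 6-joint arm with a two-finger parallel gripper is mounted at the origin on the work surface. World frame = base frame: x ahead of the robot, y to its left, z up, the work surface at z = 0. Lengths are in m, angles in rad, forces in N, time in s.
With the tool pointing down it reaches from about 0.275 to 0.825 m from the base axis. Payload 4.9 kg.
Tool frame: the origin (TCP) lies on the centre line of the jaws, within the pads' length; the fingertips stand 11 mm ahead of it and the grasp point (between the pads) lies 8 mm behind it; x points along the fingers, z is the direction in which the jaws open and shut, and the axes are right-handed (so a half turn about x gives the same grasp; the last joint's range is limited). The gripper opens to 85 mm and grips with 20 to 120 N. Pads are 22 mm wide; open, the fingers measure 114 mm over their backs; the gripper's body (76 mm by 85 mm) begins 54 mm behind the grasp point. The pads swing forward as they close: fully open they stand 13 mm farther back than shut.
Start: joints at [-1.3, 0.326, -0.193, 1.052, 0, 1.437], TCP at [0.217, -0.506, 0.242] pointing down, gripper open.
Joint ranges: [-2.65, 2.65], [-0.97, 1.79], [-1.3, 1.35], [-1.93, 2.1], [-1.47, 1.37], [-3.14, 3.14]. Speed limits (rad/s): [2.57, 2.57, 3.14, 3.14, 3.14, 3.14].

### API

Orientations are given as a unit quaternion [w, x, y, z].
In Python, from plant import ctrl gives the robot as it stands. The module is installed in compiled form; this text tells all that it offers.
- The arm moves only by the shell command python3 -m crank 'ROWS' [OPENING]. ROWS is JSON, a list of rows, each a list of 6 numbers: the shift along the world's x, y, z in cm, then the turn, a rotation vector about the world's x, y, z in rad. A call has 1 to 10 rows; each row is the pose to reach, as a shift and turn from the pose measured when the call began; what a row does not reach only later rows make up. A row lasts 1/12 s, in which the tool goes at most 41.7 mm and 7.16 degrees, less where a joint would pass 70% of its speed; a pose out of reach is approached as far as the arm can. A call with a gripper value outside its range is refused whole. OPENING is the gripper's target within -1 to 1 (shut at 1, half-way at 0, fully open at -1), set as the call begins (- or left out, the last holds). The fingers move at their own pace and stop on an object; the grip force is fixed at half the most. Time passes only in rows, so rows that repeat a pose let the fingers close. It gives the time, the measured TCP pose, the force and the opening at its end, in the units of the state.
- ctrl.observe(): the state, without advancing time (a new reading comes with each control period).
- ctrl.get_image(name): name is "side" or "top" or "wrist"; returns a dict with "image" (480x640x3 uint8, red, green, blue), "camera_matrix" (3x3 intrinsics, pixels), "world_to_cam" (4x4, takes a point from world to camera coordinates). Camera axes: x right, y down, z forward; pixel columns grow to the right and rows downward; lengths in m; the calibration is good to about 2 mm. A picture is of the moment at which its call begins. There is no depth.
- ctrl.close_job(): hands the job in, once; it reports no verdict.
The state is a dict: "t": time; "joints": joint angles; "qvel": joint speeds; "joint_efforts": joint torques, N m; "eef_pos": TCP position; "eef_rot": TCP orientation; "ft_force": force on the tool from outside, world axes, zero at the start; "ft_torque": the same for the moment, N m; "width": finger opening in m.
Only numpy, scipy, OpenCV 4.12 (cv2) and the standard library are available. Lean on these libraries where they do the work, as an engineer would, in place of code of your own. Each camera call takes 0.05 s, during which the arm holds its last target. There are 200 camera calls.

### The job

The orange rivet spacer is wanted in the white catch box, but the glass dish and the steel pin vise stand in front of it on the chute's apron. First stand both of them upright on the blue mat, then lay the spacer flat in the catch box, holes up, and last put the dish and the pin vise back upright, each on the ringed spot where it stood at the start. Set the glass dish down, do not drop it, and leave the hammer and the jar where they are.

Things in the scene. Friction and masses are not known exactly. Their poses are not given: they have to be found in the camera images.
- spacer_center (a point): orange plastic rivet spacer, a flat bar with seven dark holes on top: 28 (x) by 100 (y, long) by 16 mm high, 60 g, loose. The point is its centre, 8 mm above its underside; z up. It lies at the rear of the apron, long side along the apron's y; dish and pin vise stand 4 to 16 mm in front of it, so there is no room for a finger until both are gone.
- dish_center (a point): small shallow glass dish, round, open, upright wall: 56 mm across outside, 28 mm high, wall 3 mm, 110 g, loose. The point is its centre, 14 mm above its underside; z up. It stands on one of the apron's two ringed spots, about 8 mm from the pin vise's foot: no room for a finger on that side until the pin vise is gone.
- vise_center (a point): steel pin vise standing upright: round foot 44 mm across, 10 mm high; knurled round body 30 mm across from 14 to 70 mm above the underside; cone nose up to 85 mm; 280 g, loose. The point is on its axis, 42.5 mm above its underside; z up. Stands on the other ringed spot; its body can be gripped above the height of dish and spacer.
- apron: fixed dark steel plate, 200 by 200 by 4 mm; origin at the centre of its underside, x away from the robot to the chute, z up. Two white rings of 60 mm, centres at x = -28 mm, y = 29 and -29 mm, mark the spots of dish and pin vise; which has which changes. The spacer lies at x = 20 mm. The fixed chute, 130 mm high, starts at x = 200 to 220 mm; its spring flap plays no part.
- mat: fixed blue plastic mat, the side area, 200 (x) by 130 (y) by 4 mm thick; origin at the centre of its underside, z up. It lies to the left or the right of the apron.
- catch_box: fixed white plastic open box, 170 (x) by 160 (y) by 35 mm high outside, walls and floor 4 mm; origin at the centre of its underside, z up. It stands on the other side of the apron from the mat.
- hammer_center (a point): small hammer with a bronze head and a wooden handle, 210 mm long, lying at the far left, loose; the point is at the middle of the handle, 14.5 mm above the bench. To be left alone.
- jar_center (a point): closed jar with a grey lid and a paper label, 64 mm across, 85 mm high, standing at the far right, loose; the point is its centre. To be left alone.
There are look-alikes about, which are no part of the job. Of the things that look like the part that bears dish_center, the smaller one is meant.

How it is judged:
On the way, in this order (a step that is already met when the one before it is completed fails the run):
1. dish and pin vise both stand released on the blue mat while the spacer still lies on the apron where it was (x of dish_center in the frame of mat between -0.095 and 0.095 m and y of dish_center in the frame of mat between -0.06 and 0.06 m and z of dish_center in the frame of mat between 0.014 and 0.025 m and angle between each of dish_center, vise_center's own z axis and vertical below 0.15 rad and x of vise_center in the frame of mat between -0.095 and 0.095 m and y of vise_center in the frame of mat between -0.06 and 0.06 m and z of vise_center in the frame of mat between 0.0425 and 0.0535 m and contact force between the fingers and dish below 0.1 N and contact force between the fingers and vise below 0.1 N and distance of spacer_center from where it was at the start of the episode below 0.03 m), for 0.2 s.
2. the spacer lies released, flat in the catch box while dish and pin vise still stand on the mat (x of spacer_center in the frame of catch_box between -0.077 and 0.077 m and y of spacer_center in the frame of catch_box between -0.072 and 0.072 m and z of spacer_center in the frame of catch_box between 0.008 and 0.02 m and angle between each of spacer_center, dish_center, vise_center's own z axis and vertical below 0.15 rad and contact force between the fingers and spacer below 0.1 N and x of dish_center in the frame of mat between -0.095 and 0.095 m and y of dish_center in the frame of mat between -0.06 and 0.06 m and z of dish_center in the frame of mat between 0.014 and 0.025 m and x of vise_center in the frame of mat between -0.095 and 0.095 m and y of vise_center in the frame of mat between -0.06 and 0.06 m and z of vise_center in the frame of mat between 0.0425 and 0.0535 m), for 0.2 s.
At the end, for the whole second after the job is handed in: The spacer lies flat (within 0.15 rad), holes up, on the floor of the catch box; dish and pin vise stand upright (within 0.15 rad) with their centres within 15 mm of where they were at the start; all released and at rest (under 0.02 m/s) (x of spacer_center in the frame of catch_box between -0.077 and 0.077 m and y of spacer_center in the frame of catch_box between -0.072 and 0.072 m and z of spacer_center in the frame of catch_box between 0.008 and 0.02 m and angle between each of spacer_center, dish_center, vise_center's own z axis and vertical below 0.15 rad and distance of each of dish_center, vise_center from where it was at the start of the episode below 0.015 m and contact force between the fingers and dish below 0.1 N and contact force between the fingers and vise below 0.1 N and contact force between the fingers and spacer below 0.1 N and linear speed of each of dish, vise, spacer below 0.02 m/s); the robot touches nothing.
It fails at once if the hammer is moved by more than 20 mm (distance of hammer_center from where it was at the start of the episode above 0.02 m).
It fails at once if the jar is moved by more than 20 mm (distance of jar_center from where it was at the start of the episode above 0.02 m).
It fails at once if the glass dish is dropped (moves faster than 0.6 m/s, a fall of about 20 mm, with no finger on it) (contact force between the fingers and dish below 0.01 N and linear speed of dish above 0.6 m/s).
It also fails if it takes over 115 s, if anything falls off the work surface, if the arm or the gripper's body presses on something with over 40 N, if the wrist force passes 120 N, or if a joint passes its speed limit or range.

## Working session

There is one attempt and no reset: what is moved stays moved. The work goes in short steps, Python scripts to look and compute and a shell command to move; the robot and the scene stay as the last step left them, time stands still between calls to the robot, and variables do not carry over. Pictures are saved under pics/ and viewed, about 12 in all and at most 16, crops included, and the job is handed in when it is done.

```bash
mkdir -p pics; cat > h.py <<'E'
import numpy as np, cv2
from plant import ctrl
def grab(n,f=None):
    d=ctrl.get_image(n); im=cv2.cvtColor(np.array(d["image"]),cv2.COLOR_RGB2BGR)
    if f: cv2.imwrite('pics/'+f,im)
    return im,np.array(d["camera_matrix"]),np.array(d["world_to_cam"])
def ray(K,T,u,v,z):
    R=T[:3,:3]; c=-R.T@T[:3,3]; d=R.T@np.linalg.solve(K,[u,v,1.]); return c+d*(z-c[2])/d[2]
def proj(K,T,p):
    q=K@(T[:3,:3]@np.array(p)+T[:3,3]); return q[:2]/q[2]
E
python3 - <<'E'
from h import *
for n in("top","side"):
    im,K,T=grab(n,n+'0.png'); np.savez(n+'0.npz',K=K,T=T)
    print(n,K[0,0],-T[:3,:3].T@T[:3,3],T[2,:3])
s=ctrl.observe();print(s['t'],s['eef_pos'],s['eef_rot'],s['width'])
E
```

```text
top 588.506769154961 [0.3558853  0.00855527 1.17161351] [ 0.20755601  0.0084677  -0.97818649]
side 488.38893090238537 [0.4399314  0.71949777 0.76955457] [ 0.14359595 -0.70074831 -0.69880756]
0.1 [ 0.21646618 -0.50505431  0.24156623] [ 0.58986906  0.38966874  0.59071552 -0.3889318 ] 0.0851145039582593
```

View pics/top0.png

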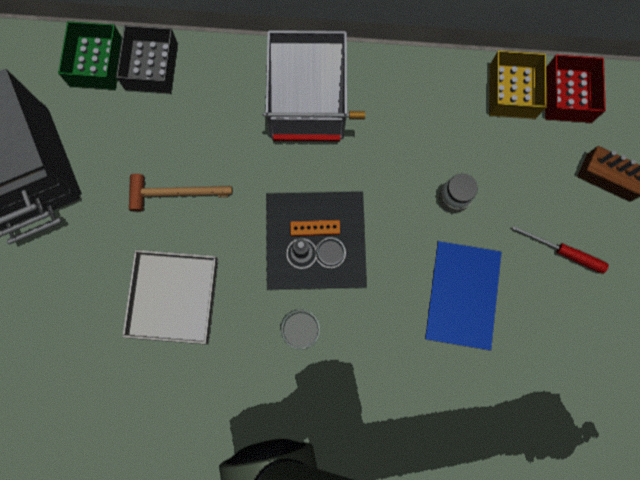

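View pics/side0.png

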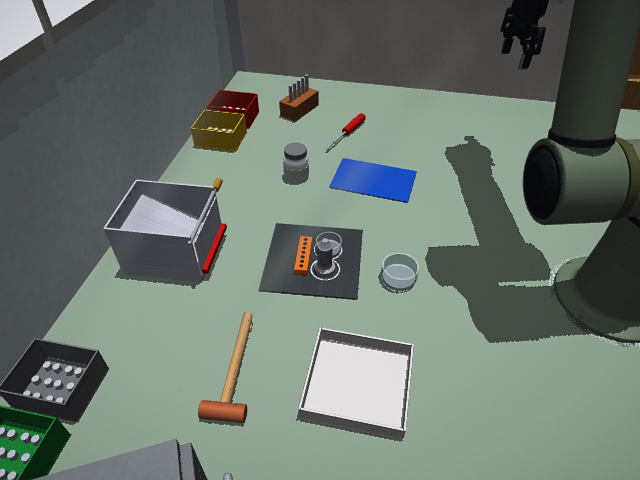

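Top view: candidates for the dish are the one on the apron's ring (331,252) and a larger one on the bench (300,328). The smaller, on the apron next to the pin vise (301,252), is meant. The spacer is at (315,227), mat at (464,296), box at (170,297), hammer at (180,191), jar at (459,191). I'll measure next, with one close crop.

```bash
python3 - <<'E'
from h import *
im=cv2.imread('pics/top0.png');d=np.load('top0.npz');K,T=d['K'],d['T']
hsv=cv2.cvtColor(im,cv2.COLOR_BGR2HSV)
def big(m,roi):
    x0,y0,x1,y1=roi;mm=np.zeros(m.shape,np.uint8);mm[y0:y1,x0:x1]=m[y0:y1,x0:x1]
    c,_=cv2.findContours(mm,0,2);return max(c,key=cv2.contourArea)
def rep(n,c,z):
    P=np.array([ray(K,T,u,v,z)[:2] for u,v in c[:,0,:]],np.float32)*1000
    r=cv2.minAreaRect(P);print(n,np.round(r[0]),np.round(r[1]),round(r[2],1)); print(np.round(cv2.boxPoints(r)).tolist())
rep('mat',big(cv2.inRange(hsv,(105,120,60),(130,255,255)),(400,220,520,370)),.004)
rep('spacer',big(cv2.inRange(hsv,(5,150,120),(22,255,255)),(270,200,360,250)),.020)
ap=cv2.inRange(hsv,(0,0,0),(180,90,75));rep('apron',cv2.convexHull(big(ap,(250,180,380,300))),.004)
c=big(cv2.inRange(hsv,(0,0,150),(180,30,255)),(110,240,230,350));rep('box',cv2.convexHull(c),.035)
for n,u,v,z in[('jar',459,191,.04),('bigdish',300,328,.02),('dishrim',331,251,.03),('vise nose',300,246,.085)]:print(n,ray(K,T,u,v,z)[:2])
crop=im[185:350,255:375];cv2.imwrite('pics/c1.png',cv2.resize(crop,None,fx=3.6,fy=3.6,interpolation=2))
E
```

```text
mat [ 515. -283.] [130. 200.] 84.4
[[409.0, -338.0], [608.0, -358.0], [620.0, -228.0], [422.0, -209.0]]
spacer [626.  21.] [27. 97.] 6.2
[[608.0, 68.0], [618.0, -29.0], [645.0, -26.0], [635.0, 71.0]]
apron [605.  19.] [200. 201.] 5.4
[[496.0, 110.0], [515.0, -90.0], [715.0, -71.0], [696.0, 128.0]]
box [466. 286.] [145. 153.] 89.6
[[389.0, 214.0], [542.0, 213.0], [543.0, 358.0], [390.0, 359.0]]
jar [ 0.71699133 -0.26160618]
bigdish [0.42431736 0.03609535]
dishrim [ 0.57836218 -0.01379934]
vise nose [0.57303137 0.04614164]
```

View pics/c1.png

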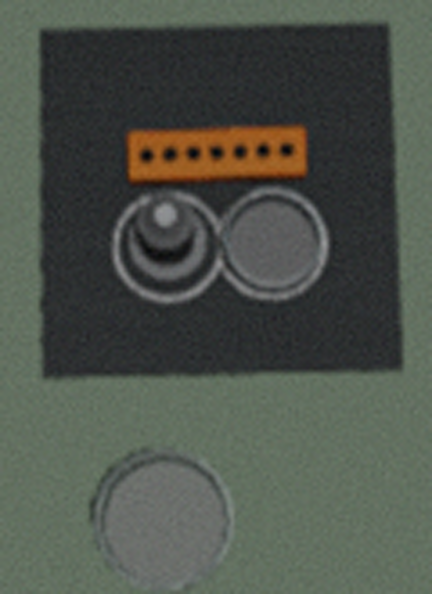

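The close crop confirms it: the small dish is on the right ring, the pin vise on the left ring, and the bigger look-alike dish is on the bench. Measurements agree with the ring geometry: apron yaw is 5.4°, vise about (574,45), dish about (580,-12). Setting out.

```bash
python3 -m crank '[[35.8,55,-2,0,0,-0.31],[35.8,55,-2,0,0,-0.31],[35.8,55,-2,0,0,-0.31],[35.8,55,-2,0,0,-0.31],[35.8,55,-2,0,0,-0.31],[35.8,55,-2,0,0,-0.31],[35.8,55,-2,0,0,-0.31],[35.8,55,-2,0,0,-0.31],[35.8,55,-2,0,0,-0.31],[35.8,55,-2,0,0,-0.31]]' -1
```

```text
t: 0.93
eef_pos: [0.4431, -0.156, 0.2291]
eef_rot: [0.523, 0.476, 0.523, -0.475]
ft_force: [0.6, -0.3, 0.1]
width: 0.0854
```

```bash
python3 -m crank '[[13.1,20.1,-1,0,0,0],[13.1,20.1,-1,0,0,0],[13.1,20.1,-1,0,0,0],[13.1,20.1,-1,0,0,0],[13.1,20.1,-1,0,0,0],[13.1,20.1,-1,0,0,0],[13.1,20.1,-1,0,0,0],[13.1,20.1,-1,0,0,0],[13.1,20.1,-1,0,0,0]]'
cat > q.py <<'E'
from h import *
import sys
im,K,T=grab('wrist',sys.argv[1]+'.png');np.savez(sys.argv[1]+'.npz',K=K,T=T)
s=ctrl.observe();print(s['t'],s['eef_pos'],s['joints']);print(-T[:3,:3].T@T[:3,3],T[2,:3])
E
python3 q.py w1
```

```text
t: 1.68
eef_pos: [0.5734, 0.0449, 0.2184]
eef_rot: [0.522, 0.476, 0.524, -0.476]
ft_force: [-0.6, -0.5, 0.8]
width: 0.0853
1.7333 [0.5733     0.0443288  0.21868742] [-5.18059575e-02  3.89359973e-01 -1.61779903e-01  1.02115066e+00
  1.21803620e-03  2.99588829e+00]
[0.65131169 0.05205922 0.34970693] [-0.30594046 -0.028724   -0.95161724]
```

View pics/w1.png

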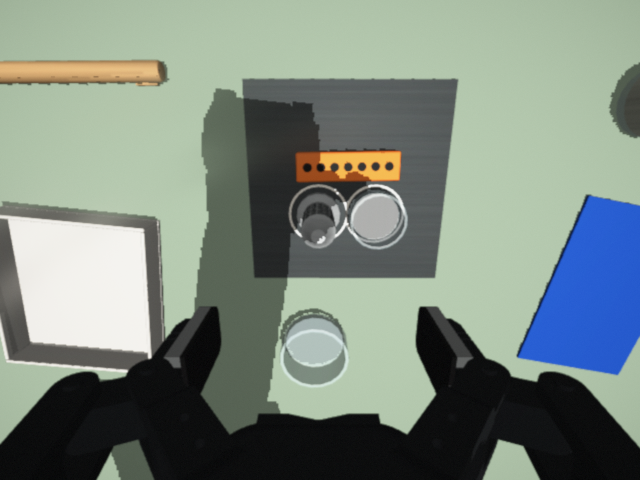

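Wrist view: vise nose at about (319,239) and its ring at about (318,216); dish rim ellipse centre at about (376,217); spacer at (348,166). The look-alike dish, at (315,345), is clear.

```bash
python3 - <<'E'
from h import *
d=np.load('w1.npz');K,T=d['K'],d['T']
for n,u,v,z in[('nose',319,239,.087),('ringL',318,216,.004),('ringR',378,216,.004),('dish bottom?',377,216,.018),('spacer',348.5,167,.02)]:print(n,ray(K,T,u,v,z)[:2])
for p in[(.574,.045,.089),(.574,.045,.004),(.58,-.0125,.032),(.58,-.0125,.004)]:print(p,proj(K,T,p))
im=cv2.imread('pics/w1.png')[130:270,260:440];cv2.imwrite('pics/c2.png',cv2.resize(im,None,fx=4.4,fy=4.2,interpolation=2))
E
```

```text
nose [0.5710471  0.04369118]
ringL [0.57056715 0.04449065]
ringR [ 0.57651318 -0.01780328]
dish bottom? [ 0.5794472  -0.01397797]
spacer [0.62457465 0.02048279]
(0.574, 0.045, 0.089) [317.73370133 236.07818121]
(0.574, 0.045, 0.004) [317.82580815 212.74442279]
(0.58, -0.0125, 0.032) [377.96719984 218.63672074]
(0.58, -0.0125, 0.004) [373.44650448 212.26411694]
```

View pics/c2.png

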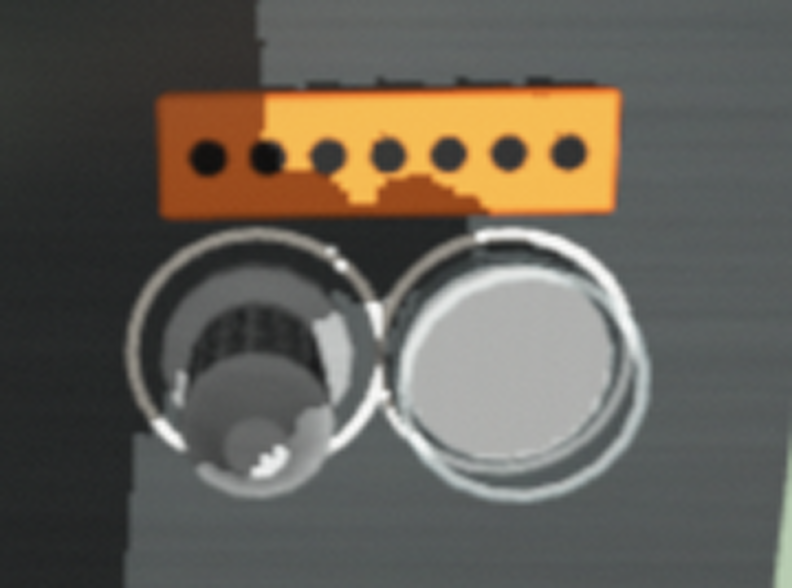

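```bash
python3 -m crank '[[0.1,0.1,-4,0,0,0],[0.1,0.1,-8,0,0,0],[0.1,0.1,-11,0,0,0],[0.1,0.1,-13.5,0,0,0],[0.1,0.1,-15,0,0,0],[0.1,0.1,-16,0,0,0],[0.1,0.1,-16.7,0,0,0],[0.1,0.1,-16.7,0,0,0]]' && python3 -m crank '[[0,0,0,0,0,0],[0,0,0,0,0,0],[0,0,0,0,0,0],[0,0,0,0,0,0],[0,0,0,0,0,0],[0,0,0,0,0,0],[0,0,0,0,0,0],[0,0,0,0,0,0]]' 1
```

```text
t: 2.4
eef_pos: [0.5736, 0.0445, 0.051]
eef_rot: [0.522, 0.476, 0.524, -0.477]
ft_force: [-0.5, 0.0, -0.8]
width: 0.0851
t: 3.07
eef_pos: [0.5742, 0.0446, 0.0519]
eef_rot: [0.522, 0.476, 0.523, -0.476]
ft_force: [-1.4, 0.3, 5.9]
width: 0.0285
```

```bash
python3 -m crank '[[0,0,2,0,0,0],[0,0,5,0,0,0],[0,0,8,0,0,0],[0,0,8,0,0,0],[0,-3,8,0,0,0],[0,-7,8,0,0,0],[0,-11,8,0,0,0],[0,-15,8,0,0,0],[0,-19,8,0,0,0],[0,-23,8,0,0,0]]' && python3 -m crank '[[-0.5,-4,0,0,0,0],[-0.9,-7.5,0,0,0,0],[-0.9,-10,0,0,0,0],[-0.9,-10.3,0,0,0,0],[-0.9,-10.3,-1,0,0,0],[-0.9,-10.3,-2,0,0,0],[-0.9,-10.3,-3,0,0,0],[-0.9,-10.3,-4,0,0,0],[-0.9,-10.3,-5,0,0,0],[-0.9,-10.3,-5,0,0,0]]'
```

```text
t: 3.9
eef_pos: [0.5734, -0.1869, 0.131]
eef_rot: [0.522, 0.476, 0.524, -0.476]
ft_force: [1.4, 0.9, -2.9]
width: 0.0287
t: 4.73
eef_pos: [0.5629, -0.2877, 0.0779]
eef_rot: [0.52, 0.475, 0.526, -0.476]
ft_force: [0.1, -0.2, -2.0]
width: 0.0283
```

```bash
python3 -m crank '[[0,0,-1,0,0,0],[0,0,-1.8,0,0,0],[0,0,-2.2,0,0,0],[0,0,-2.4,0,0,0],[0,0,-2.5,0,0,0],[0,0,-2.6,0,0,0],[0,0,-2.6,0,0,0]]'
```

```text
t: 5.32
eef_pos: [0.5632, -0.288, 0.0523]
eef_rot: [0.521, 0.476, 0.526, -0.476]
ft_force: [-0.2, -0.2, -1.6]
width: 0.0285
```

```bash
python3 q.py w2
```

```text
5.3667 [ 0.56322635 -0.28802135  0.05233086] [-5.89363646e-01  6.52733160e-01 -1.81989181e-01  7.43094691e-01
  9.81732139e-05  2.45780400e+00]
[ 0.64168384 -0.28128075  0.18326585] [-0.3097853  -0.02584198 -0.95045529]
```

View pics/w2.png

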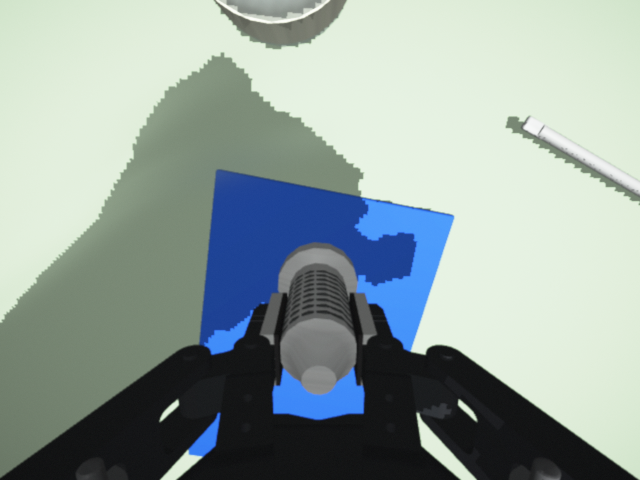

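The vise (about (318,320)) is upright in the jaws over the mat, with the jar clear at top. Lowering until contact.

```bash
python3 -m crank '[[0,0,-0.1,0,0,0],[0,0,-0.15,0,0,0],[0,0,-0.15,0,0,0]]'
```

```text
t: 5.62
eef_pos: [0.5635, -0.2881, 0.052]
eef_rot: [0.521, 0.476, 0.525, -0.476]
ft_force: [-2.0, 1.3, 3.6]
width: 0.0283
```

```bash
python3 -m crank '[[0,0,0,0,0,0],[0,0,0,0,0,0],[0,0,0,0,0,0],[0,0,0,0,0,0],[0,0,0,0,0,0],[0,0,2,0,0,0],[0,0,5,0,0,0],[0,0,9,0,0,0],[0,0,12,0,0,0],[0,0,12,0,0,0]]' -1 && python3 -m crank '[[1.5,4,0,0,0,0],[1.5,8,0,0,0,0],[1.5,12,0,0,0,0],[1.5,16,0,0,0,0],[1.5,20,0,0,0,0],[1.5,24,0,0,0,0],[1.5,27,0,0,0,0],[1.5,27.5,0,0,0,0],[1.5,27.5,0,0,0,0]]'; python3 q.py w3;python3 - <<'E'
from h import *
d=np.load('w3.npz');K,T=d['K'],d['T']
for p in[(.5785,-.013,.032),(.5785,-.013,.004)]:print(p,proj(K,T,p))
E
```

```text
t: 6.45
eef_pos: [0.567, -0.2904, 0.1793]
eef_rot: [0.525, 0.476, 0.521, -0.475]
ft_force: [1.5, 0.0, 1.1]
width: 0.0853
t: 7.2
eef_pos: [0.5818, -0.0133, 0.1792]
eef_rot: [0.526, 0.475, 0.522, -0.475]
ft_force: [0.2, -0.9, 0.2]
width: 0.0855
7.25 [ 0.58196514 -0.01484768  0.17920572] [-1.50901752e-01  4.29046960e-01 -2.07122247e-01  9.29652020e-01
 -2.70782779e-03  2.89439928e+00]
[ 0.65887434 -0.00532982  0.31093881] [-0.29992893 -0.03361004 -0.95336929]
(0.5785, -0.013, 0.032) [316.29999857 235.43930027]
(0.5785, -0.013, 0.004) [316.3149138  227.10379017]
```

View pics/w3.png

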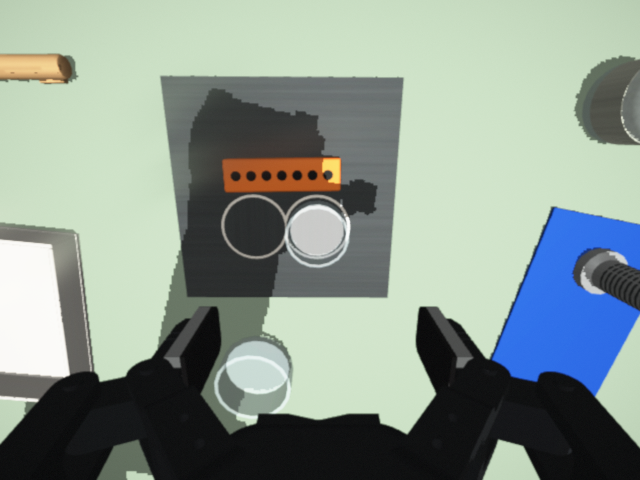

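Vise stands upright on the mat; the dish rim is centred at about (318,235), as predicted. Descending to grip it.

```bash
python3 -m crank '[[-0.3,0.1,-4,0,0,0],[-0.3,0.1,-8,0,0,0],[-0.3,0.1,-11,0,0,0],[-0.3,0.1,-13,0,0,0],[-0.3,0.1,-14.5,0,0,0],[-0.3,0.1,-15.4,0,0,0],[-0.3,0.1,-16,0,0,0],[-0.3,0.1,-16.2,0,0,0],[-0.3,0.1,-16.2,0,0,0]]' && python3 -m crank '[[0,0,0,0,0,0],[0,0,0,0,0,0],[0,0,0,0,0,0],[0,0,0,0,0,0],[0,0,0,0,0,0],[0,0,0,0,0,0]]' 1
```

```text
t: 8.0
eef_pos: [0.5793, -0.0146, 0.0174]
eef_rot: [0.525, 0.476, 0.521, -0.475]
ft_force: [0.1, 0.4, 0.1]
width: 0.0854
t: 8.5
eef_pos: [0.5805, -0.0147, 0.0188]
eef_rot: [0.526, 0.476, 0.52, -0.475]
ft_force: [0.2, -0.3, 7.1]
width: 0.0533
```

```bash
python3 -m crank '[[0,0,0.5,0,0,0],[0,0,2,0,0,0],[0,0,4.5,0,0,0],[0,0,7,0,0,0],[0,0,9,0,0,0],[-2,-2,9,0,0,0],[-4,-5,9,0,0,0],[-6,-8,9,0,0,0],[-8,-11,9,0,0,0],[-10,-14,9,0,0,0]]' && python3 -m crank '[[-1.5,-3,0,0,0,0],[-1.5,-6,0,0,0,0],[-1.5,-9,0,0,0,0],[-1.5,-11.5,0,0,0,0],[-1.5,-12.4,0,0,0,0],[-1.5,-12.4,-2,0,0,0],[-1.5,-12.4,-4,0,0,0],[-1.5,-12.4,-6,0,0,0],[-1.5,-12.4,-7,0,0,0],[-1.5,-12.4,-7,0,0,0]]'
```

```text
t: 9.33
eef_pos: [0.4794, -0.1555, 0.1092]
eef_rot: [0.527, 0.476, 0.52, -0.475]
ft_force: [0.4, -0.4, -1.4]
width: 0.0534
t: 10.17
eef_pos: [0.4628, -0.2776, 0.0371]
eef_rot: [0.525, 0.476, 0.522, -0.474]
ft_force: [-0.5, -0.6, -1.3]
width: 0.053
```

```bash
python3 -m crank '[[0,0,-0.7,0,0,0],[0,0,-1.2,0,0,0],[0,0,-1.5,0,0,0],[0,0,-1.7,0,0,0],[0,0,-1.85,0,0,0],[0,0,-1.85,0,0,0]]'; python3 q.py w4
```

```text
t: 10.67
eef_pos: [0.463, -0.2778, 0.0189]
eef_rot: [0.525, 0.476, 0.522, -0.474]
ft_force: [-1.0, 0.1, -0.8]
width: 0.0534
10.7167 [ 0.46303974 -0.27781051  0.01895247] [-6.78027091e-01  5.58816834e-01 -4.85160593e-01  5.22179163e-01
  1.65127180e-03  2.36641565e+00]
[ 0.54011525 -0.27010252  0.1506953 ] [-0.29971916 -0.0320471  -0.95348907]
```

View pics/w4.png

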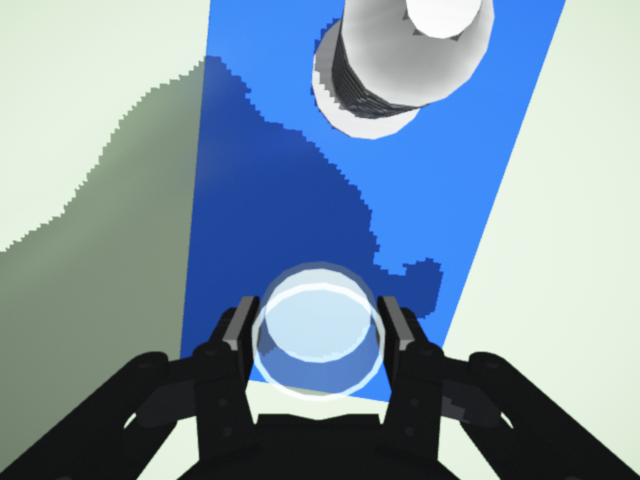

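The dish (about (318,330)) is held level above the mat, with the vise standing behind it. Lowering to contact and releasing.

```bash
python3 -m crank '[[0,0,-0.1,0,0,0],[0,0,-0.15,0,0,0],[0,0,-0.15,0,0,0]]'
```

```text
t: 10.97
eef_pos: [0.4631, -0.2779, 0.0188]
eef_rot: [0.526, 0.476, 0.522, -0.474]
ft_force: [-3.7, 2.3, 10.7]
width: 0.0534
```

```bash
python3 -m crank '[[0,0,0,0,0,0],[0,0,0,0,0,0],[0,0,0,0,0,0],[0,0,0,0,0,0],[0,0,0,0,0,0],[0,0,2,0,0,0],[0,0,5,0,0,0],[0,0,9,0,0,0],[0,0,13,0,0,0],[0,0,15,0,0,0]]' -1 && python3 -m crank '[[2,3,1,0,0,0.12],[4,6,1,0,0,0.24],[6,9,1,0,0,0.36],[8,12,1,0,0,0.48],[10,15,1,0,0,0.6],[12,18,1,0,0,0.72],[14,21,1,0,0,0.84],[16,24,1,0,0,0.96],[16.3,27,1,0,0,1.08],[16.3,29.9,1,0,0,1.2]]'
```

```text
t: 11.8
eef_pos: [0.4645, -0.279, 0.1732]
eef_rot: [0.527, 0.476, 0.52, -0.474]
ft_force: [1.2, -0.3, -0.5]
width: 0.0854
t: 12.63
eef_pos: [0.6286, 0.0218, 0.1826]
eef_rot: [0.703, 0.097, 0.698, -0.091]
ft_force: [0.2, 0.8, -0.6]
width: 0.0853
```

```bash
python3 -m crank '[[-0.3,0,0,0,0,0.12],[-0.3,0,0,0,0,0.24],[-0.3,0,0,0,0,0.36],[-0.3,0,0,0,0,0.36],[-0.3,0,0,0,0,0.36]]'; python3 q.py w5
python3 - <<'E'
from h import *
from scipy.spatial.transform import Rotation as R
s=ctrl.observe();q=s['eef_rot'];a=R.from_quat([q[1],q[2],q[3],q[0]]).as_matrix();print('x',a[:,0],'yaw',np.degrees(np.arctan2(a[1,2],a[0,2])))
d=np.load('w5.npz');K,T=d['K'],d['T'];im=cv2.imread('pics/w5.png');hsv=cv2.cvtColor(im,cv2.COLOR_BGR2HSV)
m=cv2.inRange(hsv,(5,150,60),(22,255,255));cs=[c for c in cv2.findContours(m,0,2)[0] if cv2.contourArea(c)>500]
for c in cs:
    P=np.array([ray(K,T,u,v,.02)[:2] for u,v in c[:,0,:]],np.float32)*1000;print(cv2.boundingRect(c),cv2.minAreaRect(P))
E
```

```text
t: 13.05
eef_pos: [0.6255, 0.0218, 0.1823]
eef_rot: [0.708, -0.029, 0.704, 0.035]
ft_force: [-0.7, 0.6, 0.3]
width: 0.0851
13.1 [0.62553688 0.02166236 0.18236621] [-0.08780084  0.50393813 -0.07642085  0.98603393  0.00967561  1.39309325]
[0.61755889 0.09843556 0.31439898] [ 0.03247312 -0.29652541 -0.95447272]
x [ 0.00523465  0.00925208 -0.9999435 ] yaw 5.150724803572155
(584, 356, 34, 49) ((933.41943359375, -116.50605773925781), (30.780508041381836, 59.865623474121094), 4.077274322509766)
(299, 170, 34, 110) ((624.8596801757812, 22.237865447998047), (27.9956111907959, 100.3453140258789), 6.46620512008667)
```

View pics/w5.png

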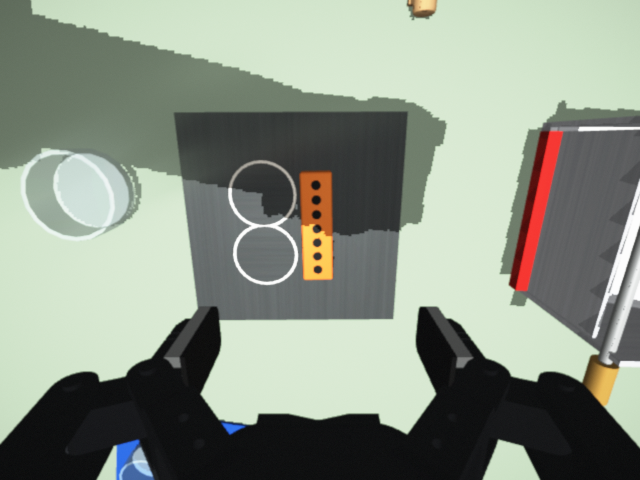

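Apron is clear except for the spacer (316,226), which measures (625,22); jaws are aligned. Descending and gripping.

```bash
python3 -m crank '[[0,0,-4,0,0,0],[0,0,-8,0,0,0],[0,0,-11,0,0,0],[0,0,-13,0,0,0],[0,0,-14.5,0,0,0],[0,0,-15.5,0,0,0],[0,0,-16.2,0,0,0],[0,0,-16.5,0,0,0],[0,0,-16.5,0,0,0]]' && python3 -m crank '[[0,0,0,0,0,0],[0,0,0,0,0,0],[0,0,0,0,0,0],[0,0,0,0,0,0],[0,0,0,0,0,0],[0,0,0,0,0,0],[0,0,0,0,0,0],[0,0,0,0,0,0],[0,0,1,0,0,0],[0,0,1,0,0,0]]' 1
python3 - <<'E'
from h import *
d=np.load('top0.npz');K,T=d['K'],d['T']
print(np.round([ray(K,T,u,v,.035)[:2]*1000 for u,v in[(136,251),(217,256),(207,343),(124,338)]]))
E
```

```text
t: 13.85
eef_pos: [0.6257, 0.0216, 0.0173]
eef_rot: [0.708, -0.028, 0.704, 0.035]
ft_force: [-0.0, 0.4, -1.3]
width: 0.0852
t: 14.68
eef_pos: [0.6262, 0.0215, 0.0287]
eef_rot: [0.709, -0.028, 0.704, 0.035]
ft_force: [0.5, -1.3, 0.6]
width: 0.0263
[[550. 368.]
 [551. 209.]
 [383. 210.]
 [381. 368.]]
```

```bash
python3 -m crank '[[0,0,3,0,0,0],[0,0,6,0,0,0],[0,0,9,0,0,0],[-3,2,9,0,0,0],[-6,5,9,0,0,0],[-9,8,9,0,0,0],[-12,11,9,0,0,0],[-14,14.5,9,0,0,0],[-16,18,9,0,0,0],[-16,21,9,0,0,0]]' && python3 -m crank '[[0,3,0,0,0,0],[0,5,0,0,0,0],[0,5.7,0,0,0,0],[0,5.7,-2,0,0,0],[0,5.7,-4,0,0,0],[0,5.7,-6,0,0,0],[0,5.7,-8,0,0,0],[0,5.7,-9,0,0,0],[0,5.7,-9.6,0,0,0],[0,5.7,-9.6,0,0,0]]'; python3 q.py w6
```

```text
t: 15.52
eef_pos: [0.461, 0.2328, 0.1184]
eef_rot: [0.707, -0.029, 0.706, 0.035]
ft_force: [0.2, -1.1, -0.3]
width: 0.0264
t: 16.35
eef_pos: [0.4604, 0.289, 0.0214]
eef_rot: [0.707, -0.029, 0.706, 0.034]
ft_force: [-0.6, -0.3, -0.6]
width: 0.0264
16.4 [0.46104247 0.2894267  0.0223351 ] [ 0.42120662  0.55921179 -0.47149378  0.53557416  0.00692768  1.90182606]
[0.45311501 0.36589662 0.15339974] [ 0.02756482 -0.29820756 -0.95410295]
```

View pics/w6.png

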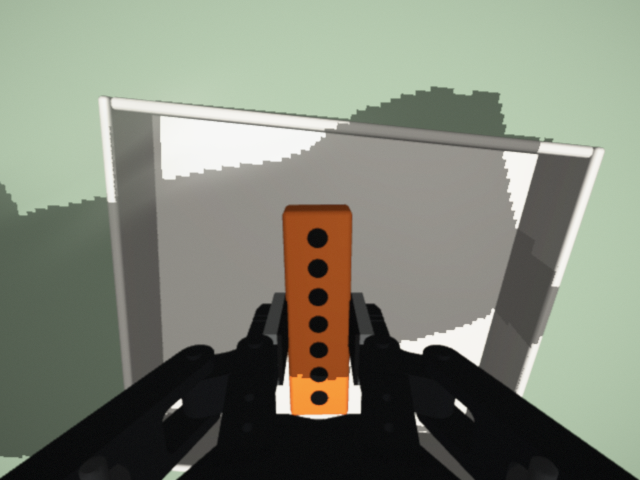

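The spacer (318,310) is held level, holes up, inside the box. Lowering to the floor.

```bash
python3 -m crank '[[0,0,-0.2,0,0,0],[0,0,-0.35,0,0,0],[0,0,-0.45,0,0,0],[0,0,-0.45,0,0,0]]'
```

```text
t: 16.73
eef_pos: [0.4614, 0.2895, 0.0182]
eef_rot: [0.707, -0.029, 0.706, 0.035]
ft_force: [0.3, -0.0, -1.6]
width: 0.0266
```

```bash
python3 -m crank '[[0,0,-0.1,0,0,0],[0,0,-0.15,0,0,0],[0,0,-0.15,0,0,0]]'
```

```text
t: 16.98
eef_pos: [0.4614, 0.2896, 0.0182]
eef_rot: [0.707, -0.029, 0.705, 0.035]
ft_force: [-3.4, -1.8, 10.8]
width: 0.0266
```

```bash
python3 -m crank '[[0,0,0,0,0,0],[0,0,0,0,0,0],[0,0,0,0,0,0],[0,0,0,0,0,0],[0,0,0,0,0,0],[0,0,2,0,0,0],[0,0,5,0,0,0],[0,0,9,0,0,0],[0,0,13,0,0,0],[0,0,16,0,0,0]]' -1 && python3 -m crank '[[0,-4,1,0,0,-0.12],[0,-8,1,0,0,-0.24],[0,-12,1,0,0,-0.36],[0,-16,1,0,0,-0.48],[0,-20,1,0,0,-0.6],[0,-24,1,0,0,-0.72],[0,-28,1,0,0,-0.84],[0,-32,1,0,0,-0.96],[0,-36,1,0,0,-1.08],[0,-40,1,0,0,-1.2]]'
```

```text
t: 17.82
eef_pos: [0.4619, 0.2898, 0.1811]
eef_rot: [0.708, -0.029, 0.705, 0.035]
ft_force: [0.9, -0.5, 0.2]
width: 0.0855
t: 18.65
eef_pos: [0.4615, -0.1121, 0.1911]
eef_rot: [0.603, 0.376, 0.597, -0.373]
ft_force: [2.1, -0.6, 0.6]
width: 0.0856
```

```bash
python3 -m crank '[[0,-4,0,0,0,-0.12],[0,-8,0,0,0,-0.24],[0,-12,0,0,0,-0.36],[0,-16,0,0,0,-0.36],[0,-17,0,0,0,-0.36],[0,-17,0,0,0,-0.36]]'; python3 q.py w7; python3 - <<'E'
from h import *
from scipy.spatial.transform import Rotation as R
s=ctrl.observe();q=s['eef_rot'];a=R.from_quat([q[1],q[2],q[3],q[0]]).as_matrix();print('x',a[:,0],'yaw',np.degrees(np.arctan2(a[1,2],a[0,2])))
d=np.load('w7.npz');K,T=d['K'],d['T']
print('rim pred',proj(K,T,(.463,-.278,.032)))
im,_,_=grab('top','top1.png');w=cv2.imread('pics/w7.png')
cv2.imwrite('pics/c3.png',np.hstack([cv2.resize(im[140:380,110:530],(460,263)),cv2.resize(w,(340,263))]))
E
```

```text
t: 19.15
eef_pos: [0.4613, -0.2852, 0.1908]
eef_rot: [0.526, 0.478, 0.518, -0.476]
ft_force: [-0.5, 0.1, -1.2]
width: 0.0853
19.2 [ 0.46099034 -0.28292457  0.19059362] [-0.68859122  0.34306249 -0.3077054   0.91078188  0.00300202  2.36017591]
[ 0.53770802 -0.27752681  0.32292391] [-0.29489051 -0.03367279 -0.95493755]
x [ 0.00904715 -0.00355763 -0.99995275] yaw -84.68178369466052
rim pred [308.49748057 226.63483119]
```

View pics/c3.png

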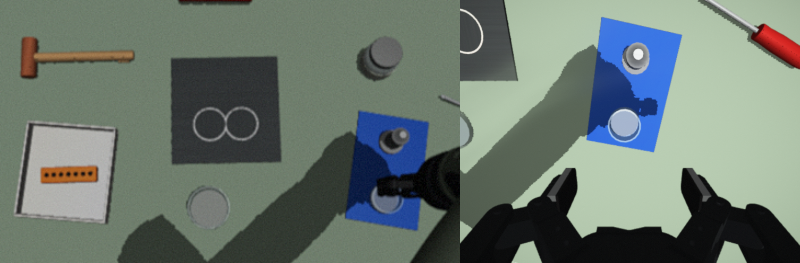

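Left, top view: spacer flat, holes up, in the box; vise and dish on the mat; hammer and jar undisturbed. Right, wrist view: dish rim at about (310,228) against a predicted (308,227). Picking the dish up again.

```bash
python3 -m crank '[[0.2,0.5,-4,0,0,0],[0.2,0.5,-8,0,0,0],[0.2,0.5,-11.5,0,0,0],[0.2,0.5,-13.5,0,0,0],[0.2,0.5,-15,0,0,0],[0.2,0.5,-16,0,0,0],[0.2,0.5,-16.8,0,0,0],[0.2,0.5,-17.2,0,0,0],[0.2,0.5,-17.2,0,0,0]]' && python3 -m crank '[[0,0,0,0,0,0],[0,0,0,0,0,0],[0,0,0,0,0,0],[0,0,0,0,0,0],[0,0,0,0,0,0],[0,0,0,0,0,0]]' 1
```

```text
t: 20.0
eef_pos: [0.463, -0.2759, 0.0185]
eef_rot: [0.526, 0.477, 0.52, -0.474]
ft_force: [-0.6, -0.3, 0.5]
width: 0.0853
t: 20.5
eef_pos: [0.4638, -0.2765, 0.0198]
eef_rot: [0.527, 0.477, 0.52, -0.474]
ft_force: [-0.1, 0.5, 5.5]
width: 0.0531
```

```bash
python3 -m crank '[[0,0,0.5,0,0,0],[0,0,2,0,0,0],[0,0,4.5,0,0,0],[0,0,7,0,0,0],[0,0,9,0,0,0],[0.5,3,9,0,0,0],[1.5,6.5,9,0,0,0],[3,10,9,0,0,0],[5,13.5,9,0,0,0],[7,16.5,9,0,0,0]]' && python3 -m crank '[[2,3,0,0,0,0],[3.5,6,0,0,0,0],[4.6,8.5,0,0,0,0],[4.6,9.6,0,0,0,0],[4.6,9.6,0,0,0,0],[4.6,9.6,-2,0,0,0],[4.6,9.6,-4,0,0,0],[4.6,9.6,-6,0,0,0],[4.6,9.6,-7,0,0,0],[4.6,9.6,-7,0,0,0]]'
```

```text
t: 21.33
eef_pos: [0.5339, -0.1095, 0.1104]
eef_rot: [0.527, 0.477, 0.52, -0.474]
ft_force: [-0.0, -0.3, -1.2]
width: 0.0531
t: 22.17
eef_pos: [0.5773, -0.0144, 0.0383]
eef_rot: [0.525, 0.477, 0.521, -0.476]
ft_force: [-0.5, 0.1, -1.1]
width: 0.0532
```

```bash
python3 -m crank '[[0.3,0,-0.6,0,0,0],[0.3,0,-1.2,0,0,0],[0.3,0,-1.6,0,0,0],[0.3,0,-1.8,0,0,0],[0.3,0,-1.9,0,0,0],[0.3,0,-1.9,0,0,0]]'; python3 -m crank '[[0,0,-0.1,0,0,0],[0,0,-0.1,0,0,0],[0,0,-0.1,0,0,0]]'
```

```text
t: 22.67
eef_pos: [0.5805, -0.0145, 0.0199]
eef_rot: [0.525, 0.477, 0.52, -0.476]
ft_force: [-0.7, -0.3, 0.4]
width: 0.0533
t: 22.92
eef_pos: [0.5806, -0.0145, 0.0198]
eef_rot: [0.526, 0.476, 0.52, -0.476]
ft_force: [-2.9, -0.3, 5.6]
width: 0.0535
```

```bash
python3 -m crank '[[0,0,0,0,0,0],[0,0,0,0,0,0],[0,0,0,0,0,0],[0,0,0,0,0,0],[0,0,0,0,0,0],[0,0,2,0,0,0],[0,0,5,0,0,0],[0,0,9,0,0,0],[0,0,13,0,0,0],[0,0,16,0,0,0]]' -1 && python3 -m crank '[[-0.5,-4,0,0,0,0],[-1,-8,0,0,0,0],[-1.7,-12,0,0,0,0],[-1.7,-16,0,0,0,0],[-1.7,-20,0,0,0,0],[-1.7,-24,0,0,0,0],[-1.7,-27.3,0,0,0,0],[-1.7,-27.3,0,0,0,0],[-1.7,-27.3,0,0,0,0]]'; python3 q.py w8; python3 - <<'E'
from h import *
d=np.load('w8.npz');K,T=d['K'],d['T']
print('nose pred',proj(K,T,(.5635,-.288,.089)),proj(K,T,(.5635,-.288,.004)))
E
```

```text
t: 23.75
eef_pos: [0.5813, -0.0146, 0.1829]
eef_rot: [0.526, 0.477, 0.52, -0.475]
ft_force: [1.2, 0.1, 0.1]
width: 0.0852
t: 24.5
eef_pos: [0.5638, -0.2895, 0.1824]
eef_rot: [0.525, 0.478, 0.519, -0.476]
ft_force: [0.2, 1.0, 1.1]
width: 0.0851
24.55 [ 0.56376547 -0.28784509  0.18238476] [-5.89431984e-01  5.14115762e-01 -5.93311338e-02  9.88686163e-01
  1.76989797e-03  2.45972570e+00]
[ 0.64035792 -0.28200992  0.31443501] [-0.29607957 -0.0322822  -0.95461759]
nose pred [314.75899971 253.05959214] [315.06382609 223.82404956]
```

View pics/w8.png

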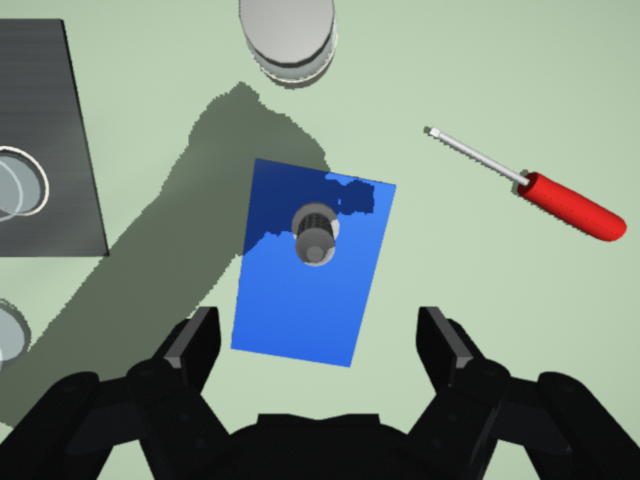

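Vise nose at (315,253), exactly as predicted. Gripping.

```bash
python3 -m crank '[[0,0,-4,0,0,0],[0,0,-7.5,0,0,0],[0,0,-10,0,0,0],[0,0,-11.8,0,0,0],[0,0,-12.8,0,0,0],[0,0,-13.1,0,0,0],[0,0,-13.1,0,0,0]]' && python3 -m crank '[[0,0,0,0,0,0],[0,0,0,0,0,0],[0,0,0,0,0,0],[0,0,0,0,0,0],[0,0,0,0,0,0],[0,0,0,0,0,0],[0,0,0,0,0,0],[0,0,0,0,0,0]]' 1
```

```text
t: 25.13
eef_pos: [0.5638, -0.2867, 0.0512]
eef_rot: [0.525, 0.477, 0.52, -0.475]
ft_force: [-0.5, -0.1, 0.6]
width: 0.0854
t: 25.8
eef_pos: [0.5644, -0.2872, 0.0522]
eef_rot: [0.526, 0.477, 0.52, -0.475]
ft_force: [-0.7, -0.1, 5.5]
width: 0.0286
```

```bash
python3 -m crank '[[0,0,2,0,0,0],[0,0,5,0,0,0],[0,0,8.5,0,0,0],[0,0,8.5,0,0,0],[0,3,8.5,0,0,0],[0,7,8.5,0,0,0],[0,11,8.5,0,0,0],[0,15,8.5,0,0,0],[0,19,8.5,0,0,0],[0,23,8.5,0,0,0]]' && python3 -m crank '[[0.5,4,0,0,0,0],[1.1,7.5,0,0,0,0],[1.1,9.8,0,0,0,0],[1.1,10.2,0,0,0,0],[1.1,10.2,0,0,0,0],[1.1,10.2,0,0,0,0]]'
```

```text
t: 26.63
eef_pos: [0.5634, -0.0554, 0.1365]
eef_rot: [0.525, 0.477, 0.52, -0.475]
ft_force: [1.0, 1.1, -3.0]
width: 0.0286
t: 27.13
eef_pos: [0.574, 0.0463, 0.1359]
eef_rot: [0.525, 0.477, 0.52, -0.476]
ft_force: [0.6, -0.6, -1.8]
width: 0.0285
```

```bash
python3 -m crank '[[0.1,-0.1,-2,0,0,0],[0.1,-0.1,-4,0,0,0],[0.1,-0.1,-5.5,0,0,0],[0.1,-0.1,-6.8,0,0,0],[0.1,-0.1,-7.6,0,0,0],[0.1,-0.1,-8,0,0,0],[0.1,-0.1,-8,0,0,0]]'; python3 q.py w9
```

```text
t: 27.72
eef_pos: [0.5744, 0.0442, 0.0551]
eef_rot: [0.525, 0.477, 0.52, -0.476]
ft_force: [-0.6, -0.2, -2.5]
width: 0.0286
27.7667 [0.57500316 0.04447867 0.05589183] [-0.04889175  0.55603382 -0.35860206  0.64963248 -0.00366632  3.00059254]
[0.65150357 0.05179294 0.18688914] [-0.299424   -0.0326615  -0.95356096]
```

View pics/w9.png

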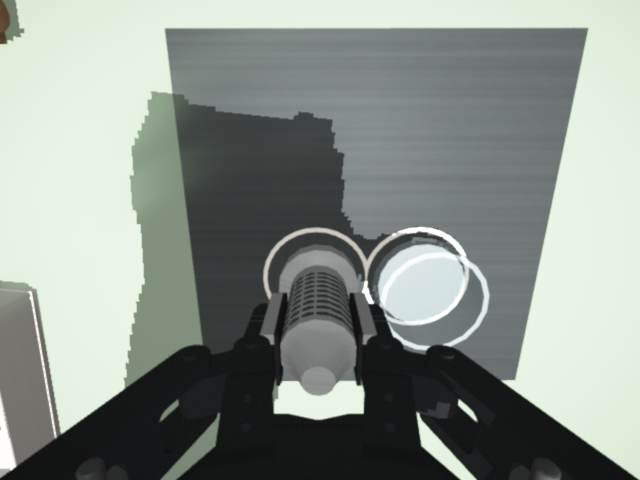

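The vise is over the left ring and clear of the dish, which stands in the right ring. Lowering to contact.

```bash
python3 -m crank '[[0,0,-0.15,0,0,0],[0,0,-0.3,0,0,0],[0,0,-0.35,0,0,0],[0,0,-0.35,0,0,0]]';  python3 -m crank '[[0,0,-0.1,0,0,0],[0,0,-0.15,0,0,0],[0,0,-0.15,0,0,0]]'
```

```text
t: 28.1
eef_pos: [0.5752, 0.0445, 0.0527]
eef_rot: [0.525, 0.477, 0.52, -0.476]
ft_force: [-0.4, -0.4, -2.6]
width: 0.0286
t: 28.35
eef_pos: [0.5755, 0.0445, 0.0523]
eef_rot: [0.526, 0.477, 0.519, -0.476]
ft_force: [-3.1, -0.1, 4.5]
width: 0.0283
```

```bash
python3 -m crank '[[0,0,0,0,0,0],[0,0,0,0,0,0],[0,0,0,0,0,0],[0,0,0,0,0,0],[0,0,0,0,0,0],[0,0,2,0,0,0],[0,0,5,0,0,0],[0,0,9,0,0,0],[0,0,13,0,0,0],[0,0,16.7,0,0,0]]' -1 && python3 -m crank '[[0,0,0,0,0,0],[0,0,0,0,0,0]]'; python3 q.py w10; python3 - <<'E'
from h import *
d=np.load('w10.npz');K,T=d['K'],d['T']
for p in[(.574,.045,.089),(.5785,-.0135,.032)]:print('start pred',proj(K,T,p))
print(ctrl.observe()['ft_force'])
im=cv2.imread('pics/w10.png')[130:270,260:440];cv2.imwrite('pics/c4.png',cv2.resize(im,None,fx=4.4,fy=4.2,interpolation=2))
E
```

```text
t: 29.18
eef_pos: [0.5753, 0.0446, 0.2213]
eef_rot: [0.526, 0.477, 0.519, -0.476]
ft_force: [1.9, -0.6, 0.0]
width: 0.0855
t: 29.35
eef_pos: [0.5772, 0.0445, 0.2242]
eef_rot: [0.527, 0.479, 0.518, -0.474]
ft_force: [-0.3, 0.8, -0.4]
width: 0.0856
29.4 [0.57578679 0.04454679 0.22196571] [-0.04863442  0.38323922 -0.16239706  1.01496249 -0.00380677  3.0005204 ]
[0.65309322 0.05218526 0.35674023] [-0.29077773 -0.03342927 -0.95620646]
start pred [315.59901219 240.93858588]
start pred [375.12276481 225.27071365]
[ 0.03601348  0.26157959 -0.30977969]
```

View pics/c4.png

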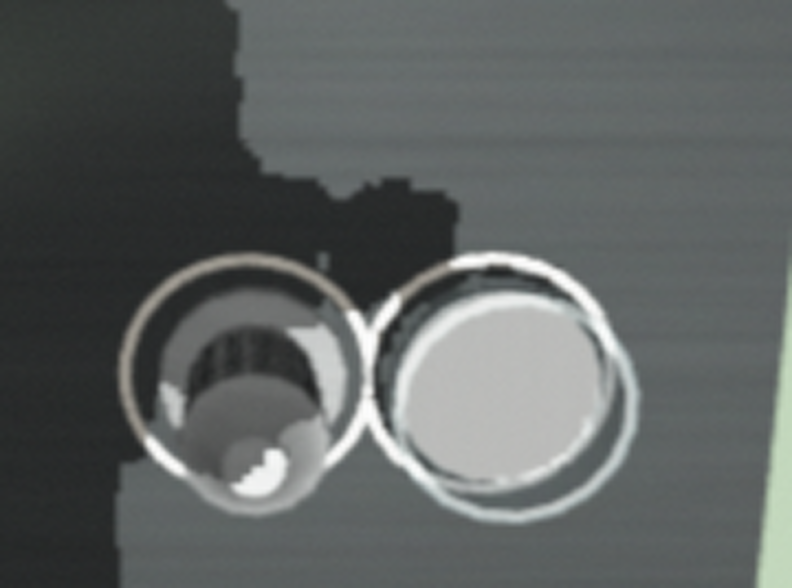

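Both stand upright and released inside their rings, with nose and rim where they were at the start relative to the rings, within about 1–2 mm. Handing in.

```bash
python3 -c "
from plant import ctrl
print(ctrl.close_job())"
```

```text
the job is handed in; nothing more can be done
None
```

The job is done and handed in at about 29 s of robot time. I moved the pin vise and then the dish upright onto the blue mat. Next I laid the spacer flat, holes up, in the catch box, then put the dish and the vise back on their ringed spots. Each item was lowered until the wrist force showed contact before I released it.

- **Dish and vise:** the last wrist view showed both upright and released in their rings, within about 1–2 mm of their start positions. The gripper was open and well clear above, with wrist force near zero.
- **Spacer:** a top view taken after its release showed it flat in the box, with the hammer and jar apparently where they were. I took no further look at these three after that.
- **Failures:** no check failed or disagreed. The hand-in reports no verdict.

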